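# Shut and clamp the fruit box

## Robot

A 6-joint arm with a two-finger parallel gripper is mounted at the origin on the work surface. World frame = base frame: x ahead of the robot, y to its left, z up, the work surface at z = 0. Lengths are in m, angles in degrees, forces in N, time in s.
With the tool pointing down it reaches from about 0.25 to 0.725 m from the base axis. Payload 9.7 kg.
Tool frame: the origin (TCP) lies on the centre line of the jaws, within the pads' length; the fingertips stand bot.nose_length ahead of it and the grasp point (between the pads) lies 11 mm behind it (bot.nose_length is the distance from the TCP to the fingertips, in m); z points along the fingers, y is the line along which they close (so a half turn about z gives the same grasp; the last joint's range is limited). The gripper opens to 85 mm and grips with 20 to 120 N. Pads are 22 mm wide; open, the fingers measure 114 mm over their backs; the gripper's body (76 mm by 85 mm) begins 54 mm behind the grasp point. The pads swing forward as they close: fully open they stand 13 mm farther back than shut.
Start: joints at [67.036, 4.979, 10.078, 95.1, 0, 90], TCP at [0.215, 0.506, 0.239] pointing down, gripper open.
Joint ranges: [-179.16, 179.16], [-48.56, 103.87], [-65.8, 70.77], [-126.05, 130.52], [-82.76, 87.17], [-180, 180]. Speed limits (degrees/s): [127.2, 127.2, 147.25, 180, 180, 180].

## Interface

Orientations are given as [roll, pitch, yaw] about the fixed x, y, z axes, in that order (R = Rz(yaw) Ry(pitch) Rx(roll)).
In Python, from workcell import bot gives the robot as it stands. The module is installed in compiled form; this text tells all that it offers.
- The arm moves only by the shell command python3 -m inch 'ROWS' [OPENING] [FORCE]. ROWS is JSON, a list of rows, each a list of 4 numbers: the shift along the world's x, y, z in cm, then the turn about the world's z in degrees. A call has exactly 8 rows; each row is the pose to reach, as a shift and turn from the pose commanded when the call began; what a row does not reach only later rows make up. A row lasts 1/8 s, in which the tool goes at most 62.5 mm and 10.7 degrees, less where a joint would pass 70% of its speed; a pose out of reach is approached as far as the arm can. A call with a gripper value outside its range is refused whole. OPENING is the finger opening in cm, from 0 to 8.54, set as the call begins (- or left out, the last holds). The fingers move at their own pace and stop on an object; FORCE is the grip in N (left out, the last holds). Time passes only in rows, so rows that repeat a pose let the fingers close, or fill a call up. It gives the time, the measured TCP pose, the force, the opening and the grip force at its end, in the units of the state.
- bot.get_obs(): the state, without advancing time (a new reading comes with each control period).
- bot.camera(name): name is "scene" or "top"; returns a dict with "img" (480x640x3 uint8, red, green, blue), "fovy" (degrees; the focal length in pixels is half the picture's height over the tangent of half this angle, whatever the lens; pixels are square), "cx", "cy" (the principal point, pixels), "R" (3x3) and "t" (3): a world point X has camera coordinates R X + t. Camera axes: x right, y down, z forward; pixel columns grow to the right and rows downward; lengths in m; the calibration is good to about 2 mm. A picture is of the moment at which its call begins. There is no depth.
- bot.job_done(): hands the job in; it is judged then, once.
Trained networks look in a picture, given as the dict that the camera call returned (one of the last four; its "shot" number tells which), for a name from the list of things; names that differ only in an ending like _2 or _b are one class to them, and where a whole thing is asked for, a point or a joint stands for the part that bears it (a point fixed in the world has none). Each returns a list of dicts, best first, with "score" (0 to 1); they miss things now and then, are a little off and sometimes report something else, mostly with a low value. They report only what shows in the picture. A call takes as long as a camera call.
- bot.find_in(thing, picture): "point" ([column, row] in pixels, amid what is visible of it).
- bot.landmark_of(thing, picture): "point" ([column, row] in pixels: a listed point, or the origin of a listed thing).
The state is a dict: "time": time; "q": joint angles; "qd": joint speeds; "joint_efforts": joint torques, N m; "ee_pos": TCP position; "tcp_rot": TCP orientation; "wrist_force": force on the tool from outside, world axes, zero at the start; "torque": the same for the moment, N m; "opening": finger opening in m; "grasp_force": force on a finger pad.
Only numpy, scipy, OpenCV 4.12 (cv2) and the standard library are available. Lean on these libraries where they do the work, as an engineer would, in place of code of your own. Each camera call takes 0.05 s, during which the arm holds its last target. There are 200 camera calls.

## Task

Get the box of apples ready to carry: push its lid down until it is fully shut, and only then flip both red-handled lever clamps on its front over towards the lid so that each snaps into its locked position. Just push with the fingertips: do not lift, tip or shove the box, and leave the fruit, dishes and other things around it where they stand.

Things in the scene. Friction and masses are not known exactly. Their poses are not given: they have to be found in the camera images.
- box: blue plastic fruit box standing loose on the table, heavy with apples (about 3 kg), outside 200 (x) x 300 (y) x 120 mm (z, rim without lid). Origin: centre of its underside. Box axes: z up, +x from the front (clamps, towards the robot) to the back (hinge), y along its length to the left. It can be shoved (about 10 N or more) and should not be
- lid (a joint): hinge angle of the white lid (a 200 x 300 x 12 mm plate), rad: 0 shut flat on the rim, grows as the front edge rises, up to 1.3. A stiff hinge keeps it where it is left; about 1 to 6 N down near its front edge shuts it, and it then stays shut
- lid_front_edge (a point): middle of the lid's front edge, on its top face; 200 mm from the hinge line, over the box's front wall and 132 mm above the table when shut. The lid's top face is plain and free to press on anywhere
- lid_hinge (a point): middle of the lid's hinge line, on the box's back edge at box x +100 mm, y 0, 132 mm above the table (level with the shut lid's top face)
- latch_left (a joint): angle of the left lever clamp on the box's front, rad: 0 = open, the handle leans 0.55 rad away from the box (box -x); 1.1 = locked, the handle leans 0.55 rad over the lid and the clamp's short foot lies on it. Turns about box y. Over-centre spring: pushes towards the nearer end stop, dead centre (handle upright) at 0.55, snaps over beyond it; about 3 N at the handle's end to start it (5 N halfway down), less towards the centre
- latch_left_pivot (a point): pivot of the left clamp, between two steel cheeks (30 to 38 mm apart, 44 mm long, top 13 mm above the pivot) at box x -130 mm, y +90 mm, 140 mm above the table
- latch_left_tip (a point): end of the left lever's handle, in its mid-plane, 80 mm from the pivot; a straight steel bar whose last 34 mm carry a red plastic grip, 34 mm wide (along box y) and 14 mm thick. The space straight in front of (box -x) the handle is free
- latch_right (a joint): angle of the right lever clamp on the box's front, rad: 0 = open, the handle leans 0.55 rad away from the box (box -x); 1.1 = locked, the handle leans 0.55 rad over the lid and the clamp's short foot lies on it. Turns about box y. Over-centre spring: pushes towards the nearer end stop, dead centre (handle upright) at 0.55, snaps over beyond it; about 3 N at the handle's end to start it (5 N halfway down), less towards the centre
- latch_right_pivot (a point): pivot of the right clamp, between two steel cheeks (30 to 38 mm apart, 44 mm long, top 13 mm above the pivot) at box x -130 mm, y -90 mm, 140 mm above the table
- latch_right_tip (a point): end of the right lever's handle, in its mid-plane, 80 mm from the pivot; a straight steel bar whose last 34 mm carry a red plastic grip, 34 mm wide (along box y) and 14 mm thick. The space straight in front of (box -x) the handle is free
- apple_front: red apple, 74 mm wide, 64 mm tall (stalk to 74 mm), standing in front of the box between the two levers; loose bystander, origin at the centre of its underside
- apple_side: yellow apple, 74 mm wide, 64 mm tall (stalk to 74 mm), standing beside the box's left end; loose bystander, origin at the centre of its underside
- cup: orange plastic cup, 72 mm wide, 85 mm tall, standing beside the box's right end; loose bystander, origin at the centre of its underside
- bowl: white bowl, 150 mm wide, 60 mm tall, off to the left; loose bystander, origin at the centre of its underside
- bottle: green plastic bottle, 66 mm wide, 190 mm tall, off to the left; loose bystander, origin at the centre of its underside
- spoon: wooden spoon lying on the table, off to the right; loose bystander
- mug: blue mug, 80 mm wide, 90 mm tall, off to the right; loose bystander, origin at the centre of its underside

How it is judged (in metres and radians):
On the way, in this order (a step that is already met when the one before it is completed fails the run):
1. the lid is fully shut while both clamps are still open (value of joint lid below 0.04 rad and value of joint each of latch_left, latch_right below 0.4 rad), for 0.2 s.
2. both clamps have snapped over to locked, the lid shut (value of joint lid below 0.04 rad and value of joint each of latch_left, latch_right above 1 rad), for 0.2 s.
At the end, for the whole second after the job is handed in: the lid is shut (under 0.04 rad), both clamps stand locked and still (over 1.0 of 1.1 rad), the box stands flat, at rest and within 30 mm of where it was, and so does every bystander (30 mm) (all of step 2 and velocity of joint each of latch_left, latch_right below 0.1 rad/s and distance of each of box, apple_front, apple_side, cup, bowl, bottle, spoon, mug from where it was at the start of the episode below 0.03 m and linear speed of box below 0.02 m/s and angle between box's own z axis and vertical below 0.05 rad); the robot touches nothing.
It fails at once if a clamp is flipped past centre while the lid is still open (value of joint lid above 0.06 rad and value of joint any of latch_left, latch_right above 0.6 rad).
It fails at once if the box is lifted (15 mm), tipped (0.12 rad) or shoved (30 mm) (height (world z) of box above 0.015 m or angle between box's own z axis and vertical above 0.12 rad or distance of box from where it was at the start of the episode above 0.03 m).
It fails at once if a bystander is lifted, carried or knocked away (30 mm) (distance of any of apple_front, apple_side, cup, bowl, bottle, spoon, mug from where it was at the start of the episode above 0.03 m).
It also fails if it takes over 48 s, if anything falls off the work surface, if the arm or the gripper's body presses on something with over 40 N, if the wrist force passes 120 N, or if a joint passes its speed limit or range.

## Working session

There is one attempt and no reset: what is moved stays moved. The work goes in short steps, Python scripts to look and compute and a shell command to move; the robot and the scene stay as the last step left them, time stands still between calls to the robot, and variables do not carry over. Pictures are saved under pics/ and viewed, at most 10 in all, crops included, and the job is handed in when it is done.

```bash
mkdir -p pics; cat > h.py <<'E'
from workcell import bot
import numpy as np, cv2
def ray(c,p):
    f=240/np.tan(np.radians(c["fovy"])/2)
    R=np.array(c["R"]);d=R.T@np.array([(p[0]-c["cx"])/f,(p[1]-c["cy"])/f,1]);return -R.T@np.array(c["t"]),d/np.linalg.norm(d)
def atz(c,p,z):
    o,d=ray(c,p);return o+d*(z-o[2])/d[2]
def tri(rs):
    A=sum(np.eye(3)-np.outer(d,d) for o,d in rs);b=sum((np.eye(3)-np.outer(d,d))@o for o,d in rs)
    return np.linalg.solve(A,b)
def save(c,n): cv2.imwrite("pics/"+n,np.array(c["img"])[:,:,::-1])
E
python3 - <<'E'
from h import *
np.set_printoptions(precision=3,suppress=True)
print(bot.nose_length, bot.get_obs()["ee_pos"],bot.get_obs()["tcp_rot"],bot.get_obs()["wrist_force"])
C={n:bot.camera(n) for n in("scene","top")}
for n in C: save(C[n],n+"1.png");print(n,ray(C[n],(320,240)))
for t in "box lid_front_edge lid_hinge latch_left_pivot latch_left_tip latch_right_pivot latch_right_tip apple_front apple_side cup bottle bowl mug".split():
    L={n:bot.landmark_of(t,C[n]) for n in C}
    b=[ray(C[n],L[n][0]["point"]) for n in C if L[n]]
    print(t,{n:[(np.round(x["point"]),round(x["score"],2)) for x in L[n][:3]] for n in C}, tri(b) if len(b)>1 else "")
E
```

```text
0.008 [0.215 0.506 0.239] [-179.923    0.001  157.036] [ 0.186 -0.245 -0.623]
scene (array([ 1.527, -0.436,  1.089]), array([-0.664,  0.354, -0.659]))
top (array([0.322, 0.007, 1.642]), array([ 0.182,  0.017, -0.983]))
box {'scene': [(array([330., 293.]), 0.96)], 'top': [(array([310., 224.]), 0.9)]} [0.676 0.063 0.005]
lid_front_edge {'scene': [(array([334., 222.]), 0.64)], 'top': [(array([300., 222.]), 0.67)]} [0.629 0.084 0.252]
lid_hinge {'scene': [(array([337., 291.]), 0.68)], 'top': []} 
latch_left_pivot {'scene': [(array([355., 232.]), 0.85)], 'top': [(array([266., 244.]), 0.88)]} [0.595 0.184 0.149]
latch_left_tip {'scene': [(array([356., 205.]), 0.69), (array([338., 288.]), 0.64)], 'top': [(array([254., 259.]), 0.66)]} [0.543 0.21  0.214]
latch_right_pivot {'scene': [(array([301., 239.]), 0.7), (array([354., 231.]), 0.27)], 'top': [(array([324., 268.]), 0.71), (array([480., 304.]), 0.67)]} [0.527 0.026 0.126]
latch_right_tip {'scene': [(array([300., 238.]), 0.73), (array([354., 205.]), 0.29)], 'top': [(array([319., 281.]), 0.59)]} [0.492 0.041 0.099]
apple_front {'scene': [], 'top': [(array([288., 288.]), 0.86)]} 
apple_side {'scene': [(array([391., 268.]), 0.66)], 'top': [(array([312., 225.]), 0.31)]} [0.705 0.139 0.105]
cup {'scene': [(array([260., 286.]), 0.64)], 'top': [(array([374., 261.]), 0.61), (array([320., 280.]), 0.52)]} [ 0.555 -0.127  0.007]
bottle {'scene': [(array([424., 249.]), 0.59), (array([392., 271.]), 0.24)], 'top': [(array([178., 237.]), 0.89)]} [0.644 0.457 0.01 ]
bowl {'scene': [(array([407., 212.]), 0.93)], 'top': [(array([155., 308.]), 0.62)]} [0.433 0.527 0.006]
mug {'scene': [(array([153., 342.]), 0.81), (array([336., 293.]), 0.75)], 'top': [(array([495., 237.]), 0.68)]} [ 0.619 -0.49   0.   ]
```

View pics/scene1.png

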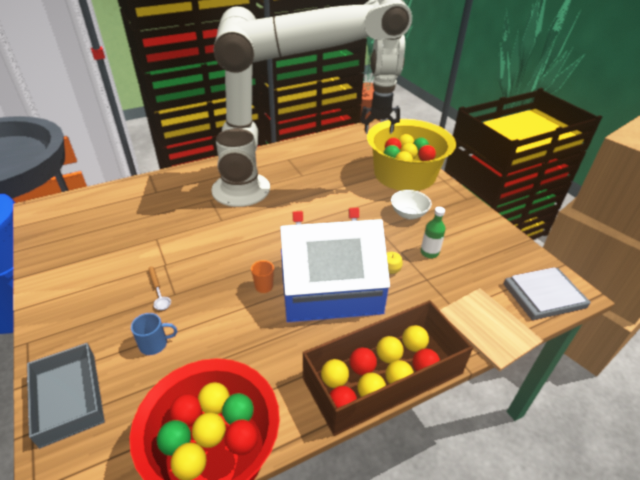

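View pics/top1.png

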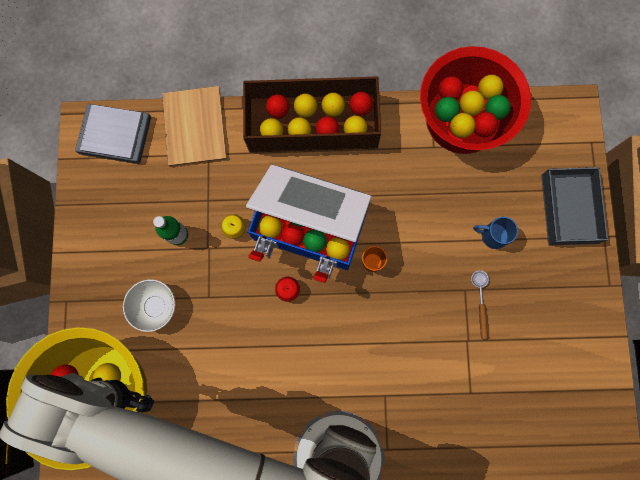

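```bash
python3 - <<'E'
from h import *
np.set_printoptions(precision=3,suppress=True)
C={n:bot.camera(n) for n in("scene","top")}
for p in [(254,259),(319,281)]: print(p,[atz(C["top"],p,z) for z in(.208,)])
for p in [(266,244),(324,268)]: print(p,atz(C["top"],p,.14))
print(atz(C["scene"],(337,291),.132),atz(C["top"],(310,224),0),atz(C["scene"],(330,293),0),atz(C["top"],(288,288),0.0))
L=atz(C["top"],(266,244),.14);R=atz(C["top"],(324,268),.14);print(np.hypot(*(L-R)[:2]),np.degrees(np.arctan2(*(L-R)[[0,1]])))
E
```

```text
(254, 259) [array([0.543, 0.206, 0.208])]
(319, 281) [array([0.48 , 0.037, 0.208])]
(266, 244) [0.594 0.182 0.14 ]
(324, 268) [0.522 0.024 0.14 ]
[0.778 0.022 0.132] [0.677 0.065 0.   ] [0.672 0.061 0.   ] [0.484 0.135 0.   ]
0.17365455254547107 24.333725111623625
```

The scene picture shows the lid open, with its corners at about (281,226), (383,221), (388,287) and (286,293). The red grips are at (298,216) and (354,212). The top picture shows the lid at (277,167), (371,200), (362,242) and (248,207), the grips at (257,255) and (320,276), and apple_front at (288,289), between and in front of the levers. Next I fit the box pose to all of these.

```bash
cat > fit.py <<'E'
from h import *
from scipy.optimize import least_squares
np.set_printoptions(precision=3,suppress=True)
C={n:bot.camera(n) for n in("scene","top")}
def proj(c,X):
    f=240/np.tan(np.radians(c["fovy"])/2);k=np.array(c["R"])@X+np.array(c["t"]);return np.array([c["cx"]+f*k[0]/k[2],c["cy"]+f*k[1]/k[2]])
def B(v,P): 
    s,c_=np.sin(v[2]),np.cos(v[2]);return np.array([v[0]+c_*P[0]-s*P[1],v[1]+s*P[0]+c_*P[1],P[2]])
def lid(v,y,r): return [.1-r*np.cos(v[3]),y,.132+r*np.sin(v[3])]
obs=[("top",(277,167),lambda v:lid(v,.15,0)),("top",(371,200),lambda v:lid(v,-.15,0)),("top",(362,242),lambda v:lid(v,-.15,.2)),("top",(248,207),lambda v:lid(v,.15,.2)),
("scene",(281,226),lambda v:lid(v,-.15,.2)),("scene",(383,221),lambda v:lid(v,.15,.2)),("scene",(388,287),lambda v:lid(v,.15,0)),("scene",(286,293),lambda v:lid(v,-.15,0))]
T=lambda y:(lambda v:[-.13-.08*np.sin(.55),y,.14+.08*np.cos(.55)])
obs+=[("top",(254,259),T(.09)),("top",(319,281),T(-.09)),("scene",(298,212),T(-.09)),("scene",(355,207),T(.09)),("top",(266,244),lambda v:[-.13,.09,.14]),("top",(324,268),lambda v:[-.13,-.09,.14])]
res=lambda v:np.concatenate([proj(C[n],B(v,f(v)))-p for n,p,f in obs])
s=least_squares(res,[.676,.06,-.38,.4],loss="soft_l1");v=s.x
print(v,np.degrees(v[2:]));print(np.round(res(v).reshape(-1,2),1))
for y in(.09,-.09):print("tip",B(v,T(y)(v)),"piv",B(v,[-.13,y,.14]))
print("front edge",B(v,lid(v,0,.2)),"shut",B(v,[-.1,0,.132]),"apple",atz(C["top"],(288,289),.07))
E
python3 fit.py
```

```text
[ 0.677  0.059 -0.368  0.652] [-21.092  37.33 ]
[[-4.7 -2.5]
 [ 1.2 -1.7]
 [-6.4  1.3]
 [-2.2 -1.5]
 [-1.5 -2.6]
 [-1.6 -2.7]
 [ 0.1 -1. ]
 [-2.7 -0.6]
 [ 0.5 -2.6]
 [ 0.  -1.9]
 [-0.3 -0.9]
 [-0.9  1.3]
 [-2.7  2. ]
 [ 0.7 -0.5]]
tip [0.549 0.205 0.208] piv [0.588 0.19  0.14 ]
tip [0.485 0.037 0.208] piv [0.524 0.022 0.14 ]
front edge [0.622 0.081 0.253] shut [0.584 0.095 0.132] apple [0.474 0.129 0.07 ]
```

```bash
python3 -m inch '[[0,0,3,0],[3,-3,6,1],[8,-8,8,2],[12,-12,8,2],[16,-16,8,2],[20,-20,8,2],[24,-24,8,2],[28,-28,8,2]]' 0 20 && python3 -m inch '[[4,-4,0,0],[8,-8,0,0],[12,-12,0,0],[14.5,-15.3,0,0],[14.5,-15.3,0,0],[14.5,-15.3,0,0],[14.5,-15.3,-2,0],[14.5,-15.3,-2,0]]'
python3 - <<'E'
from h import *
C=bot.camera("top");save(C,"top2.png");o=bot.get_obs();print(o["ee_pos"],o["tcp_rot"],o["wrist_force"],o["q"])
C2=bot.camera("scene")
cv2.imwrite("pics/both2.png",np.hstack([cv2.resize(np.array(c["img"])[y:y+160,x:x+160,::-1],(400,400),interpolation=cv2.INTER_CUBIC) for c,x,y in((C,225,140),(C2,240,150))]))
E
```

```text
time: 2.6
ee_pos: [0.4957, 0.2249, 0.3194]
tcp_rot: [180.0, 0.0, 159.0]
wrist_force: [0.5, 1.2, 1.1]
opening: -0.0001
grasp_force: 0.0
time: 3.6
ee_pos: [0.6385, 0.0745, 0.2986]
tcp_rot: [-180.0, -0.1, 159.1]
wrist_force: [0.0, 0.2, 0.0]
opening: 0.0001
grasp_force: 0.0
[0.63870683 0.0743613  0.29963694] [-1.79990500e+02 -2.67989880e-02  1.59112818e+02] [0.40035002 0.13028981 0.69684732] [6.63904511e+00 2.11279102e+01 3.61199389e+01 1.05020185e+02
 3.96030312e-03 2.75262238e+01]
```

View pics/both2.png

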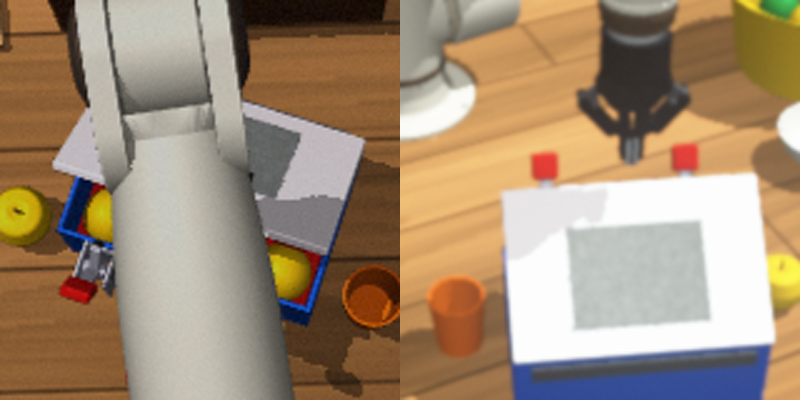

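The left crop shows the levers still open and the lid open. In the right crop the shut fingertips, at scene pixel (332,214), hover over the lid's front part. I press down next.

```bash
python3 -m inch '[[0,0,-2,0],[0,0,-4,0],[0,0,-5.5,0],[0,0,-7,0],[0,0,-8.5,0],[0,0,-10,0],[0,0,-11.5,0],[0,0,-13,0]]' && python3 -m inch '[[0,0,-0.8,0],[0,0,-1.5,0],[0,0,-2,0],[0,0,-2.4,0],[0,0,-2.6,0],[0,0,-2.8,0],[0,0,-2.9,0],[0,0,-3,0]]'
```

```text
time: 4.7
ee_pos: [0.6395, 0.0735, 0.1683]
tcp_rot: [-180.0, -0.0, 159.0]
wrist_force: [-1.3, 0.1, 1.2]
opening: 0.0001
grasp_force: 1.0
time: 5.7
ee_pos: [0.6396, 0.0734, 0.1401]
tcp_rot: [180.0, 0.0, 159.0]
wrist_force: [-4.6, 0.6, 10.1]
opening: 0.0
grasp_force: 5.0
```

```bash
python3 -m inch '[[0,0,-0.3,0],[0,0,-0.3,0],[0,0,-0.3,0],[0,0,3,0],[0,0,7,0],[0,0,12,0],[0,0,15,0],[0,0,15,0]]' && python3 -m inch '[[-4,4,0,0],[-8,8,0,0],[-12,12,0,0],[-13.1,14.7,0,0],[-13.1,14.7,0,0],[-13.1,14.7,0,0],[-13.1,14.7,-2,0],[-13.1,14.7,-2,0]]'
python3 - <<'E'
from h import *
C=bot.camera("top")
C2=bot.camera("scene")
for t in("lid_front_edge","latch_left_tip","latch_right_tip"): print(t,[[ (np.round(x["point"]),x["score"]) for x in bot.landmark_of(t,c)[:2]] for c in(C,C2)])
cv2.imwrite("pics/both3.png",np.hstack([cv2.resize(np.array(c["img"])[y:y+160,x:x+160,::-1],(400,400),interpolation=cv2.INTER_CUBIC) for c,x,y in((C,225,140),(C2,240,150))]))
E
```

```text
time: 6.7
ee_pos: [0.6405, 0.0734, 0.2919]
tcp_rot: [179.9, 0.2, 159.0]
wrist_force: [0.3, 0.6, 0.0]
opening: -0.0001
grasp_force: 0.0
time: 7.7
ee_pos: [0.5087, 0.2193, 0.2675]
tcp_rot: [-179.9, -0.1, 159.0]
wrist_force: [-0.0, -0.5, 0.0]
opening: 0.0002
grasp_force: 0.0
lid_front_edge [[(array([297., 247.]), 0.6), (array([175., 235.]), 0.6)], [(array([329., 242.]), 0.6)]]
latch_left_tip [[(array([253., 260.]), 0.58)], [(array([356., 206.]), 0.53)]]
latch_right_tip [[(array([319., 280.]), 0.61), (array([480., 308.]), 0.44)], [(array([293., 210.]), 0.54)]]
```

View pics/both3.png

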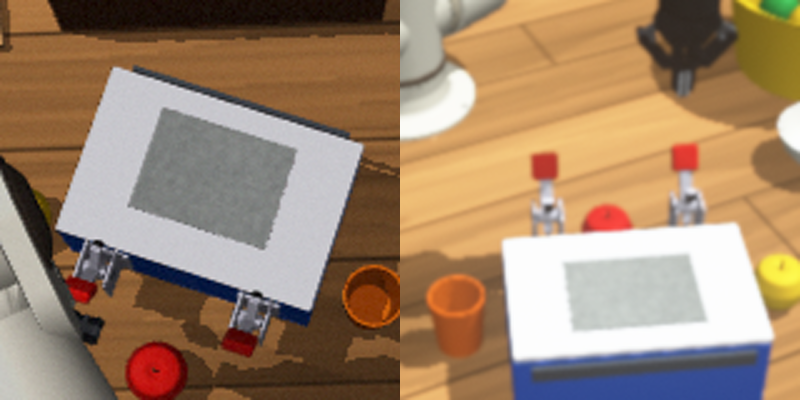

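The lid now lies flat on the rim: its front edge is at scene row 242 and top (297,247). Both levers are still open. Next I lower in front of the left lever and push along box +x.

```bash
python3 -m inch '[[0,0,-2.5,0],[0,0,-5,0],[0,0,-7.2,0],[0,0,-7.2,0],[0.9,-0.35,-7.2,0],[1.8,-0.7,-7.2,0],[2.3,-0.9,-7.2,0],[2.8,-1.1,-7.2,0]]' && python3 -m inch '[[0.5,-0.2,0,0],[1,-0.4,0,0],[1.4,-0.55,0,0],[1.8,-0.7,0,0],[2.2,-0.85,0,0],[2.6,-1,0,0],[2.9,-1.1,0,0],[3.2,-1.2,0,0]]'
```

```text
time: 9.1
ee_pos: [0.5367, 0.2096, 0.1982]
tcp_rot: [179.9, -0.0, 159.0]
wrist_force: [-5.0, 2.7, 3.2]
opening: 0.0001
grasp_force: 2.6
time: 10.1
ee_pos: [0.5688, 0.1973, 0.1972]
tcp_rot: [-180.0, 0.0, 159.0]
wrist_force: [0.7, -0.5, 0.4]
opening: -0.0001
grasp_force: 0.0
```

```bash
python3 -m inch '[[0.4,-0.15,0,0],[0.8,-0.3,0,0],[1,-0.4,0,0],[1,-0.4,0,0],[0,0,0,0],[-3,1.2,0,0],[-5,2,3,0],[-5,2,6,0]]'
python3 - <<'E'
from h import *
C=bot.camera("top")
C2=bot.camera("scene")
for t in("box","lid_front_edge","latch_left_tip","latch_right_tip","latch_right_pivot"): print(t,[[ (np.round(x["point"]),round(x["score"],2)) for x in bot.landmark_of(t,c)[:2]] for c in(C,C2)])
cv2.imwrite("pics/both4.png",np.hstack([cv2.resize(np.array(c["img"])[y:y+160,x:x+160,::-1],(400,400),interpolation=cv2.INTER_CUBIC) for c,x,y in((C,225,140),(C2,240,150))]))
E
```

```text
time: 11.1
ee_pos: [0.5165, 0.2181, 0.2585]
tcp_rot: [180.0, -0.0, 159.1]
wrist_force: [0.7, 0.4, -0.1]
opening: 0.0002
grasp_force: 0.0
box [[(array([310., 225.]), 0.8)], [(array([332., 293.]), 0.75)]]
lid_front_edge [[(array([299., 248.]), 0.57)], [(array([328., 244.]), 0.77)]]
latch_left_tip [[(array([263., 227.]), 0.67)], [(array([360., 221.]), 0.45)]]
latch_right_tip [[(array([318., 280.]), 0.76), (array([295., 248.]), 0.56)], [(array([291., 212.]), 0.81)]]
latch_right_pivot [[(array([324., 268.]), 0.94)], []]
```

View pics/both4.png

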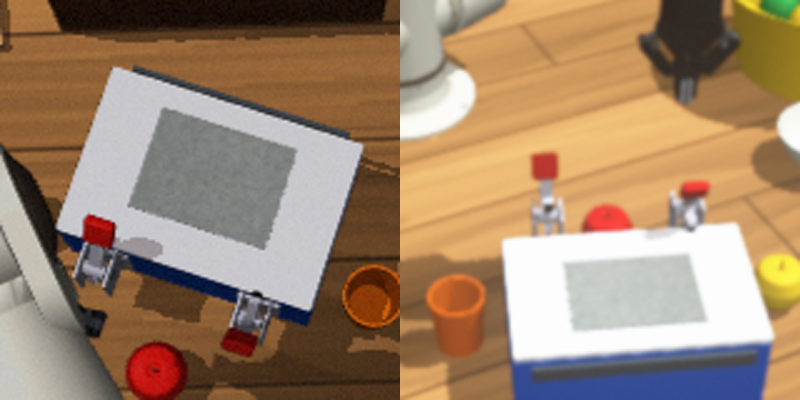

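The left lever now leans over the lid (tip at top (263,227)) and the box has not moved. The right lever is still open, so I repeat the push there.

```bash
python3 -m inch '[[-2,-4,1,0],[-4,-8,1,0],[-6,-12,1,0],[-7.3,-16.6,1,0],[-7.3,-16.6,1,0],[-7.3,-16.6,-2,0],[-7.3,-16.6,-4.5,0],[-7.3,-16.6,-6.1,0]]' && python3 -m inch '[[0,0,0,0],[0.9,-0.35,0,0],[1.8,-0.7,0,0],[2.3,-0.9,0,0],[2.8,-1.1,0,0],[3.3,-1.3,0,0],[3.8,-1.5,0,0],[4.2,-1.6,0,0]]'
```

```text
time: 12.7
ee_pos: [0.4455, 0.0519, 0.195]
tcp_rot: [-180.0, -0.1, 159.1]
wrist_force: [-0.2, 0.2, 0.1]
opening: -0.0004
grasp_force: 0.0
time: 13.7
ee_pos: [0.4879, 0.0352, 0.1963]
tcp_rot: [-180.0, 0.0, 159.0]
wrist_force: [-1.2, 0.3, 1.9]
opening: -0.0001
grasp_force: 1.2
```

```bash
python3 -m inch '[[0.4,-0.15,0,0],[0.8,-0.3,0,0],[1.2,-0.45,0,0],[1.6,-0.6,0,0],[2,-0.75,0,0],[2.4,-0.9,0,0],[2.8,-1.05,0,0],[2.8,-1.05,0,0]]' && python3 -m inch '[[0.2,-0.1,0,0],[0.2,-0.1,0,0],[-2,0.8,0,0],[-4,1.6,0,0],[-6,2.4,3,0],[-8,3,7,0],[-10,3,10,0],[-12,3,12,0]]'
python3 - <<'E'
from h import *
C=bot.camera("top")
C2=bot.camera("scene")
for t in("box","lid_front_edge","latch_left_tip","latch_right_tip","apple_front"): print(t,[[ (np.round(x["point"]),round(x["score"],2)) for x in bot.landmark_of(t,c)[:2]] for c in(C,C2)])
cv2.imwrite("pics/both5.png",np.hstack([cv2.resize(np.array(c["img"])[y:y+160,x:x+160,::-1],(400,400),interpolation=cv2.INTER_CUBIC) for c,x,y in((C,225,140),(C2,240,150))]))
E
```

```text
time: 14.7
ee_pos: [0.5158, 0.0248, 0.1962]
tcp_rot: [-180.0, -0.0, 159.0]
wrist_force: [-0.5, 0.0, 0.6]
opening: -0.0004
grasp_force: 0.0
time: 15.7
ee_pos: [0.395, 0.055, 0.3179]
tcp_rot: [180.0, 0.1, 159.0]
wrist_force: [-0.0, -0.1, -0.5]
opening: 0.0001
grasp_force: 0.0
box [[(array([311., 224.]), 0.71)], [(array([330., 293.]), 0.89)]]
lid_front_edge [[(array([296., 247.]), 0.83), (array([153., 306.]), 0.44)], [(array([329., 243.]), 0.57)]]
latch_left_tip [[(array([261., 227.]), 0.8), (array([370., 263.]), 0.45)], [(array([360., 224.]), 0.72)]]
latch_right_tip [[], [(array([296., 227.]), 0.53)]]
apple_front [[], [(array([321., 249.]), 0.53), (array([391., 269.]), 0.23)]]
```

View pics/both5.png

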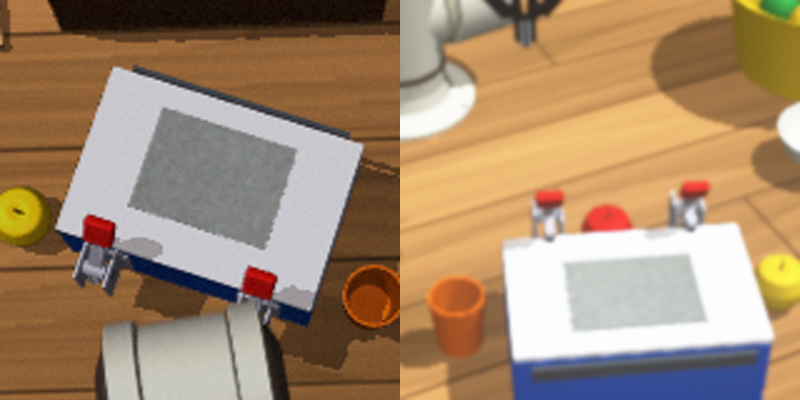

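Both levers lean over the lid, with tips at scene (360,224) and (296,227). The box, apples and cup are where they were, and the arm is clear.

```bash
python3 -c "
from workcell import bot
print(bot.job_done())"
```

```text
the job is handed in; nothing more can be done
None
```

The lid is shut and both clamps are flipped to locked; in the last pictures the box, the two apples and the cup stood where they were, the arm was clear, and I handed the job in at about 16 s (no verdict was returned).

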